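# Push the check source out of its shielded block

### The arm

A 6-joint arm with a two-finger parallel gripper is mounted at the origin on the work surface. World frame = base frame: x ahead of the robot, y to its left, z up, the work surface at z = 0. Lengths are in mm, angles in degrees, forces in N, time in s.
With the tool pointing down it reaches from about 200 to 875 mm from the base axis. Payload 3.4 kg.
Tool frame: the origin (TCP) lies at the centre of the arm's flange, where the gripper is bolted on; the fingertips stand 199 mm ahead of it and the grasp point (between the pads) lies 180 mm ahead of it; z points along the fingers, y is the line along which they close (so a half turn about z gives the same grasp; the last joint's range is limited). The gripper opens to 94 mm and grips with 3 to 60 N. Pads are 16 mm wide; open, the fingers measure 119 mm over their backs; the gripper's body (75 mm by 177 mm) begins 78 mm behind the grasp point.
Start: joints at [-77.407, 15.808, 86.224, -0, 77.962, -6.933], TCP at [192.185, -541.949, 404.693] pointing down, gripper open.
Joint ranges: [-165.64, 165.64], [-43.16, 119.46], [12.63, 154.43], [-67.54, 247.53], [6.08, 155.33], [-154.97, 154.97]. Speed limits (degrees/s): [147.25, 147.25, 180, 180, 180, 180].

### API

Orientations are given as [roll, pitch, yaw] about the fixed x, y, z axes, in that order (R = Rz(yaw) Ry(pitch) Rx(roll)).
In Python, from bench import robot, imaging gives the robot as it stands. The module is installed in compiled form; this text tells all that it offers.
- The arm moves only by the shell command python3 -m jog 'ROWS' [FORCE]. ROWS is text: rows parted by semicolons, each of 7 numbers parted by spaces: the shift along the tool's x, y, z scaled (see below), then the turn, a rotation vector about the tool's x, y, z scaled (see below), then the closure, from -1 (fully open) to 1 (shut), so that 0 is half open. In form: tx ty tz ax ay az claw; .... A call has exactly 10 rows; each row is the pose to reach, as a shift and turn from the pose commanded when the call began, along the tool's axes at that moment, turning the shorter way round; what a row does not reach only later rows make up. The controller multiplies each number of a shift by 0.25 m and each number of a turn by pi rad. A row lasts 1/12 s, in which the tool goes at most 41.7 mm and 7.16 degrees, less where a joint would pass 70% of its speed; a pose out of reach is approached as far as the arm can. A call with a number of a shift or a turn outside -1 to 1 is refused whole. A call with a gripper value outside its range is refused whole. The fingers move at their own pace and stop on an object; FORCE is the grip in N (left out, the last holds). Time passes only in rows, so rows that repeat a pose let the fingers close, or fill a call up. It gives the time, the measured TCP pose, the force, the opening and the grip force at its end, in the units of the state.
- robot.get_obs(): the state, without advancing time (a new reading comes with each control period).
- imaging.read_camera(name): name is "scene" or "top" or "wrist"; returns a dict with "frame" (384x512x3 uint8, blue, green, red), "depth" (384x512 float32, mm along the optical axis (not along the pixel's ray), 0 where there is no reading), "K" (3x3 intrinsics, pixels), "cam_to_world" (4x4, takes a point from camera to world coordinates). Camera axes: x right, y down, z forward; pixel columns grow to the right and rows downward; lengths in mm; the calibration is good to about 2 mm. A picture is of the moment at which its call begins.
- robot.hand_in(): hands the job in; it is judged then, once.
The state is a dict: "time": time; "joint_positions": joint angles; "qvel": joint speeds; "tau": joint torques, N m; "eef_pos": TCP position; "orientation": TCP orientation; "contact_force": force on the tool from outside, world axes, zero at the start; "moment": the same for the moment, N m; "gripper_width": opening from 0.0 (shut) to 1.0 (fully open); "gripper_force": force on a finger pad.
Only numpy, scipy, OpenCV 4.12 (cv2) and the standard library are available. Lean on these libraries where they do the work, as an engineer would, in place of code of your own. Each camera call takes 0.05 s, during which the arm holds its last target. There are 200 camera calls.

### The job

Before the survey meter can be checked, the brass source has to come out of its shielded block: take the orange-handled push rod from its rest and push it through the bore that holds the brass source, from the side away from the catch tray, until the source lies wholly in the tray. Leave the blue source in its bore, do not touch either source with the fingers, and do not disturb the meter, the notebook or the loupe. Then draw the rod out and lay it back in its rest as it was.

Things in the scene. Friction and masses are not known exactly. Their poses are not given: they have to be found in the camera images.
- block: Fixed dark steel block, catch tray joined to its far side. Origin: centre of the dark block's footprint, on the table; +x is the push direction. Block 60 mm long in x (-30 to +30), 110 wide in y, 70 high (66 between its 8 mm end plates). Two round through bores, 20 mm in diameter, along x at y = +26 and -26 mm, axes 55 mm up; which holds brass, which blue, varies. A 15 x 44 mm window in the top shows each source.
- entry_a (a point): Centre of the entry mouth of the bore at the block's y = +26 mm, on the face away from the tray (block x = -30 mm), 55 mm above the table. Its axes are the block's. The bore is 60 mm long.
- entry_b (a point): The same for the bore at the block's y = -26 mm.
- tray (a point): Centre of the grey catch tray's floor, 67.5 mm ahead of the block's origin, 38 mm above the table (8 mm below the bores). The tray has an open-topped lane 22 mm wide behind each bore, from block x = +30 mm to an end wall at +105 mm; walls to 58 mm. A source hanging on a bore's exit edge drops in once the rod's tip is about 10 to 15 mm past the exit.
- brass_source: Brass source: loose brass-coloured cylinder with steel bands, 16 mm in diameter, 30 mm long, about 80 g, lying along its bore, held only by weight and friction (about 1 N to push). Origin: its centre; x along its axis, in the push direction. Starts wholly inside its bore, up to 10 mm either way from the bore's middle. It may roll about its axis.
- blue_source: Blue source: same size and mass as the brass one, blue with steel bands, in the other bore. Stays where it is. Origin: its centre; x along its axis.
- rod: Push rod: loose, about 120 g; square orange handle 90 mm long, 20 x 20 mm, then an aluminium shaft 12 mm in diameter, 130 mm long. Origin: centre of the handle, on the rod's axis; x points to the tip. Handle from x = -45 to +45 mm, tip at +175 mm; balances about 38 mm ahead of the origin. Starts level in its rest, origin 50 mm above the table.
- rod_tip (a point): Centre of the free end of the rod's shaft, 175 mm ahead of the rod's origin.
- rest: Fixed white rest. Origin on the table under the resting rod's handle centre; x towards its tip. Base x = -55 to +135 mm, 60 wide, 8 high. Saddle at x = -45 to -30 mm for the handle (slot 26 wide, floor 40 above the table); saddle at x = +109 to +121 mm for the shaft (slot 18 wide, floor 44). Both 50 mm wide, cheeks to 54. Between them the handle's sides are free.
- meter: Bystander: yellow survey meter, 110 x 190 x 85 mm, with a dial on top and a black carrying handle to 131 mm. Origin: centre of its underside.
- notebook: Bystander: closed red-brown notebook lying flat, 120 x 170 x 18 mm. Origin: centre of its underside.
- loupe: Bystander: black standing loupe, 42 mm in diameter, 38 mm high. Origin: centre of its underside.
Mind the look-alikes: they are no part of the job. Of the things like the rod, leave any that is pink or purple; of the rest the larger one is meant.

How it is judged (in metres and radians):
On the way, in this order (a step that is already met when the one before it is completed fails the run):
1. the rod's tip is inside the entry of the bore that holds the brass source, at the source's back end (distance between rod_tip and brass_source below 0.026 m and x of rod_tip in the frame of block between -0.029 and 0.02 m and z of rod_tip in the frame of block between 0.043 and 0.067 m and x of brass_source in the frame of block below 0.028 m), for 0.02 s.
2. the brass source has left the bore while the rod's tip is still at the far end of that bore (x of brass_source in the frame of block above 0.044 m and distance between rod_tip and brass_source below 0.04 m and x of rod_tip in the frame of block above 0.018 m and z of rod_tip in the frame of block between 0.043 and 0.067 m and angle between the x axis of rod and the x axis of block, either way round below 0.15 rad), for 0.02 s.
At the end, for the whole second after the job is handed in: Brass source at rest wholly in the catch tray (centre 44 to 100 mm past the block's centre, down on the floor); blue source within 8 mm of its start; rod still and level in both saddles of its rest, handle in the handle saddle (-12 to +15 mm along the rest, within 7 mm sideways) (x of brass_source in the frame of block between 0.044 and 0.1 m and y of brass_source in the frame of block between -0.045 and 0.045 m and z of brass_source in the frame of block between 0.038 and 0.051 m and linear speed of each of brass_source, rod below 0.02 m/s and distance of blue_source from where it was at the start of the episode below 0.008 m and x of rod in the frame of rest between -0.012 and 0.015 m and y of rod in the frame of rest between -0.007 and 0.007 m and z of rod in the frame of rest between 0.045 and 0.055 m and y of rod_tip in the frame of rest between -0.009 and 0.009 m and z of rod_tip in the frame of rest between 0.043 and 0.057 m and x of rod_tip in the frame of rest above 0.15 m); the robot touches nothing.
It fails at once if the blue source is shifted by more than 8 mm (distance of blue_source from where it was at the start of the episode above 0.008 m).
It fails at once if a source is touched with the fingers (contact force between the fingers and brass_source above 0.5 N or contact force between the fingers and blue_source above 0.5 N).
It fails at once if the meter, notebook or loupe is shifted by more than 15 mm (distance of any of meter, notebook, loupe from where it was at the start of the episode above 0.015 m).
It also fails if it takes over 53 s, if anything falls off the work surface, if the arm or the gripper's body presses on something with over 40 N, if the wrist force passes 120 N, or if a joint passes its speed limit or range.

## Working session

There is one attempt and no reset: what is moved stays moved. The work goes in short steps, Python scripts to look and compute and a shell command to move; the robot and the scene stay as the last step left them, time stands still between calls to the robot, and variables do not carry over. Pictures are saved under pics/ and viewed, at most 10 in all, crops included, and the job is handed in when it is done.

```bash
mkdir -p pics; cat > h.py <<'E'
import numpy as np, cv2, pickle
from bench import robot, imaging
def snap(n,f):
    d=imaging.read_camera(n); cv2.imwrite(f'pics/{f}.png',d['frame']); pickle.dump(d,open(f'pics/{f}.pkl','wb')); return d
def pts(d):
    K=d['K'];T=d['cam_to_world'];z=d['depth'];v,u=np.mgrid[:z.shape[0],:z.shape[1]]
    P=np.stack([(u-K[0,2])/K[0,0]*z,(v-K[1,2])/K[1,1]*z,z],-1)
    return P@T[:3,:3].T+T[:3,3]
def ray(d,u,v,h):
    K=d['K'];T=d['cam_to_world']
    r=T[:3,:3]@np.array([(u-K[0,2])/K[0,0],(v-K[1,2])/K[1,1],1.]);o=T[:3,3]
    return o+r*(h-o[2])/r[2]
E
python3 - <<'E'
from h import *
for n in("scene","top"):
    d=snap(n,n+"0");print(n,d['K'].round(1).tolist(),d['cam_to_world'].round(3).tolist())
a=[cv2.imread(f'pics/{n}0.png') for n in("scene","top")]
print(robot.get_obs())
E
```

```text
scene [[467.7, 0.0, 257.2], [0.0, 467.7, 201.9], [0.0, 0.0, 1.0]] [[0.66, 0.554, -0.508, 1198.377], [0.752, -0.478, 0.454, -671.783], [0.009, -0.682, -0.732, 1036.977], [0.0, 0.0, 0.0, 1.0]]
top [[348.3, 0.0, 254.7], [0.0, 348.3, 192.1], [0.0, 0.0, 1.0]] [[0.005, -0.987, 0.163, 361.1], [-1.0, -0.003, 0.012, -64.427], [-0.012, -0.163, -0.987, 1026.65], [0.0, 0.0, 0.0, 1.0]]
{'time': 0.1, 'joint_positions': array([-7.74072008e+01,  1.58437294e+01,  8.62840034e+01, -7.42574033e-05,
        7.79625294e+01, -6.93252906e+00]), 'qvel': array([ 0.01233454, -0.02359401, -0.23190082,  0.12029098,  0.04641816,
       -0.06579129]), 'tau': array([ 1.17030020e-03, -4.05454338e+01, -2.37780422e+01,  7.03128241e-02,
        2.99434236e-02, -4.61537275e-05]), 'eef_pos': array([ 192.13901976, -541.77084312,  403.92123801]), 'orientation': array([-1.79910389e+02, -1.08226117e-02,  1.95253354e+01]), 'contact_force': array([-0.2530661 , -0.80368372,  0.51405331]), 'moment': array([0.01617196, 0.00166223, 0.02262595]), 'gripper_force': 0.0, 'gripper_width': 0.9985024098426428}
```

View pics/top0.png

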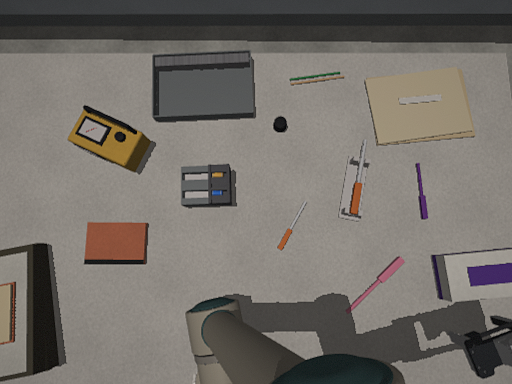

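View pics/scene0.png

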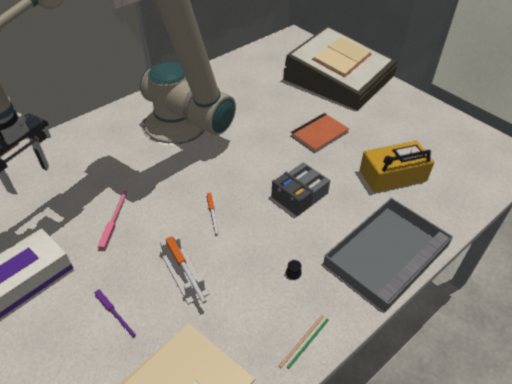

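The top view shows the rod in its white rest (handle ~(355,198), tip ~(363,140)). The block is at ~(217,186) with its tray to the left, brass at (217,175) and blue at (217,193). The push direction is therefore about +y, and brass sits in the y=-26 bore (entry_b).

```bash
python3 - <<'E'
from h import *
for n in("top","scene"):
    d=pickle.load(open(f'pics/{n}0.pkl','rb'));P=pts(d);hsv=cv2.cvtColor(d['frame'],cv2.COLOR_BGR2HSV)
    H,S,V=[hsv[...,i].astype(int) for i in range(3)]
    o=((H<14)&(S>150)&(V>90)).astype(np.uint8)
    k,L,st,c=cv2.connectedComponentsWithStats(o)
    for i in range(1,k):
        if st[i,4]>25:
            q=P[L==i]; q=q[q[:,2]>np.percentile(q[:,2],90)-4]
            print(n,'orange',c[i].round(),st[i,4],q.mean(0).round(1),cv2.minAreaRect(q[:,:2].astype(np.float32)))
    # block: z 62..76 near
    m=(P[...,2]>64)&(P[...,2]<78)&(P[...,0]>400)&(P[...,0]<700)&(abs(P[...,1]-60)<110)
    k,L,st,c=cv2.connectedComponentsWithStats(m.astype(np.uint8))
    for i in range(1,k):
        if st[i,4]>40:
            q=P[L==i];print(n,'blk',c[i].round(),st[i,4],q.mean(0).round(1),cv2.minAreaRect(q[:,:2].astype(np.float32)))
    m=(P[...,2]>50)&(P[...,2]<78)&(abs(P[...,0]-500)<120)&(abs(P[...,1]-60)<130)
    q=P[m];print('blk+tray',cv2.minAreaRect(q[:,:2].astype(np.float32)))
    for nm,mm in(('blue',(H>105)&(H<125)&(S>140)&(V>70)),('brass',(H>8)&(H<28)&(S>110)&(V>90))):
        mm=mm&(abs(P[...,0]-500)<120)&(abs(P[...,1]-50)<70)
        if mm.any():print(nm,mm.sum(),P[mm].mean(0).round(1),np.argwhere(mm).mean(0))
    # shaft / rest tall pts
    m=(P[...,2]>36)&(P[...,2]<70)&(abs(P[...,0]-540)<150)&(P[...,1]<-290)&(P[...,1]>-430)
    q=P[m];print('rodrest',m.sum(),cv2.minAreaRect(q[:,:2].astype(np.float32)))
d=cv2.imread('pics/top0.png');
cv2.imwrite('pics/c.png',np.hstack([cv2.resize(d[150:220,160:250],None,fx=4,fy=4),cv2.resize(d[130:230,320:390],(196,280))]))
E
```

```text
top orange [356. 198.] 212 [ 504.3 -335.2   60. ] ((505.6627502441406, -335.5618591308594), (18.8636531829834, 87.53302001953125), 78.83383178710938)
top orange [110. 226.] 114 [424.2 364.8  18.7] ((401.0320739746094, 349.0252990722656), (69.04548645019531, 167.97390747070312), 0.28815752267837524)
top orange [285. 239.] 103 [ 390.9 -137.9   15. ] ((391.7647399902344, -138.54214477539062), (13.220895767211914, 60.635013580322266), 60.22969055175781)
top orange [ 13. 320.] 58 [146.  558.7 105.1] ((150.73150634765625, 558.3653564453125), (7.0399675369262695, 40.11483383178711), 89.76244354248047)
top blk [218. 184.] 603 [543.3  49.8  67.6] ((543.8899536132812, 49.41215515136719), (109.7412109375, 59.245277404785156), 2.0187506675720215)
blk+tray ((542.890380859375, 88.7154541015625), (110.81168365478516, 138.21302795410156), 2.3849055767059326)
blue 38 [520.2  53.7  59.5] [192.23684211 217.05263158]
brass 44 [572.3  55.3  59.8] [174.11363636 216.90909091]
rodrest 607 ((568.3760986328125, -348.2803039550781), (51.45629119873047, 221.46405029296875), 78.68883514404297)
scene orange [320.
[... 222 characters left out ...]
 (11.012551307678223, 58.61518478393555), 59.99893569946289)
scene orange [175. 250.] 209 [ 508.5 -338.9   63.3] ((507.3497314453125, -338.29095458984375), (17.843395233154297, 86.81090545654297), 78.42670440673828)
scene blk [293. 186.] 579 [546.4  49.4  70.2] ((544.0838623046875, 58.487178802490234), (115.57813262939453, 83.91610717773438), 1.0682504177093506)
blk+tray ((543.4299926757812, 88.69924926757812), (115.61279296875, 146.19155883789062), 1.1687439680099487)
blue 23 [517.1  52.5  64.4] [181.43478261 286.39130435]
brass 28 [569.6  50.4  64.6] [191.32142857 298.35714286]
rodrest 708 ((568.1951904296875, -349.5874938964844), (49.92198944091797, 224.68943786621094), 78.54434967041016)
```

View pics/c.png

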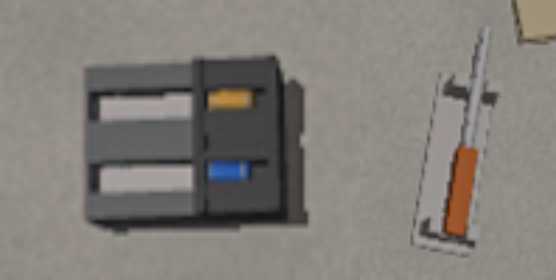

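The crop confirms brass in the far-x bore with the tray on the left. Next I measure the move to a point above the rod.

```bash
cat >> h.py <<'E'
from scipy.spatial.transform import Rotation as R
def go(x,y,z,yaw,cmd=None):
    "rows numbers to reach TCP x,y,z pointing down with tool yaw"
    o=robot.get_obs(); R0=R.from_euler('xyz',o['orientation'],degrees=True)
    R1=R.from_euler('xyz',[180,0,yaw],degrees=True)
    s=R0.inv().apply(np.array([x,y,z])-o['eef_pos'])/250; w=(R0.inv()*R1).as_rotvec()/np.pi
    print('t',round(o['time'],2),'shift',s.round(4),'turn',w.round(4))
E
python3 -c "
from h import *
go(531,-341,330,-11.3)"
```

```text
t 0.1 shift [ 1.5459 -0.3034  0.2965] turn [-5.000e-04  1.000e-04  1.713e-01]
```

```bash
python3 -m jog '1 -0.2 0.1 0 0 0.1 -1;1 -0.2 0.1 0 0 0.1 -1;1 -0.2 0.1 0 0 0.1 -1;1 -0.2 0.1 0 0 0.1 -1;1 -0.2 0.1 0 0 0.1 -1;1 -0.2 0.1 0 0 0.1 -1;1 -0.2 0.1 0 0 0.1 -1;1 -0.2 0.1 0 0 0.1 -1;1 -0.2 0.1 0 0 0.1 -1;1 -0.2 0.1 0 0 0.1 -1' 30
python3 -c "
from h import *
go(531,-341,330,-11.3)"
```

```text
time: 0.93
eef_pos: [410.1, -412.1, 379.6]
orientation: [180.0, 0.1, 1.5]
contact_force: [-0.1, -0.2, -1.0]
gripper_width: 1.001
gripper_force: 0.0
t 0.93 shift [ 0.4912 -0.2718  0.1977] turn [0.0002 0.0004 0.071 ]
```

```bash
python3 -m jog '0.491 -0.272 0.198 0 0 0.071 -1;0.491 -0.272 0.198 0 0 0.071 -1;0.491 -0.272 0.198 0 0 0.071 -1;0.491 -0.272 0.198 0 0 0.071 -1;0.491 -0.272 0.198 0 0 0.071 -1;0.491 -0.272 0.198 0 0 0.071 -1;0.491 -0.272 0.198 0 0 0.071 -1;0.491 -0.272 0.198 0 0 0.071 -1;0.491 -0.272 0.198 0 0 0.071 -1;0.491 -0.272 0.198 0 0 0.071 -1'
python3 - <<'E'
from h import *
d=snap('wrist','w1');P=pts(d);hsv=cv2.cvtColor(d['frame'],cv2.COLOR_BGR2HSV)
print(d['cam_to_world'].round(3).tolist())
H,S,V=[hsv[...,i].astype(int) for i in range(3)]
m=(H<14)&(S>150)&(V>70)&(P[...,2]>56)&(P[...,2]<68)
if m.any():
    q=P[m];print(m.sum(),q.mean(0),cv2.minAreaRect(q[:,:2].astype(np.float32)))
E
```

```text
time: 1.77
eef_pos: [531.0, -341.1, 330.9]
orientation: [180.0, -0.0, -11.4]
contact_force: [1.0, -0.1, 0.3]
gripper_width: 0.996
gripper_force: 0.0
[[-0.197, -0.943, -0.269, 609.299], [-0.98, 0.189, 0.053, -356.487], [0.001, 0.274, -0.962, 310.923], [0.0, 0.0, 0.0, 1.0]]
770 [ 483.95358967 -332.07830186   59.65205254] ((487.625244140625, -333.7388610839844), (19.198509216308594, 50.42607498168945), 78.88319396972656)
```

View pics/w1.png

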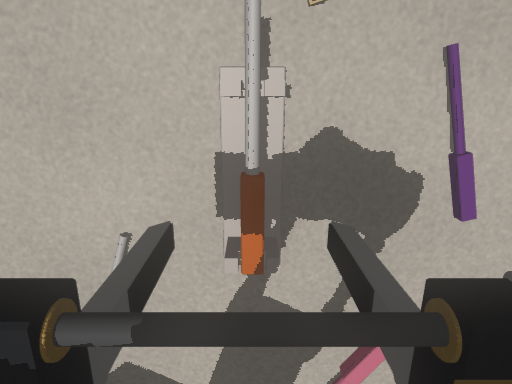

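The wrist view shows the rod at column ~252, centred between the fingers (174 and 328). The handle spans rows 172–274, part of it in shadow. I'll refine with a looser mask.

```bash
python3 - <<'E'
from h import *
d=pickle.load(open('pics/w1.pkl','rb'));P=pts(d);hsv=cv2.cvtColor(d['frame'],cv2.COLOR_BGR2HSV)
H,S,V=[hsv[...,i].astype(int) for i in range(3)]
m=(H<14)&(S>130)&(V>40)&(P[...,2]>57)&(P[...,2]<68)
q=P[m];print(m.sum(),q.mean(0),cv2.minAreaRect(q[:,:2].astype(np.float32)))
m=(P[...,2]>52.5)&(P[...,2]<62)&(P[...,0]>555);m[:,:230]=0;m[:,275:]=0
q2=P[m];v,u=np.nonzero(m)
a=np.vstack([q,q2])[:,:2];l=cv2.fitLine(q2[:,:2].astype(np.float32),2,0,.01,.01).ravel();print('shaft',len(q2),l,np.degrees(np.arctan2(l[1],l[0])))
E
```

```text
2182 [ 508.05189186 -337.71379371   59.66793314] ((506.23785400390625, -337.72430419921875), (19.221906661987305, 89.02535247802734), 78.19065856933594)
shaft 2598 [ 9.8004198e-01 -1.9879076e-01  6.1925714e+02 -3.6019131e+02] -11.466253
```

```bash
python3 -c "
from h import *
go(530.8,-342.2,230,-11.5)"
```

```text
t 1.82 shift [-0.0007  0.0055  0.4033] turn [ 0.0002 -0.0002  0.0009]
```

```bash
python3 -m jog '0 0.0055 0.1 0 0 0.001 -1;0 0.0055 0.2 0 0 0.001 -1;0 0.0055 0.3 0 0 0.001 -1;0 0.0055 0.4 0 0 0.001 -1;0 0.0055 0.403 0 0 0.001 -1;0 0.0055 0.403 0 0 0.001 1;0 0.0055 0.403 0 0 0.001 1;0 0.0055 0.403 0 0 0.001 1;0 0.0055 0.403 0 0 0.001 1;0 0.0055 0.403 0 0 0.001 1' 35
python3 -m jog '0 0 0 0 0 0 1;0 0 0 0 0 0 1;0 0 0 0 0 0 1;0 0 0 0 0 0 1;0 0 0 0 0 0 1;0 0 0 0 0 0 1;0 0 0 0 0 0 1;0 0 0 0 0 0 1;0 0 0 0 0 0 1;0 0 0 0 0 0 1'
```

```text
time: 2.65
eef_pos: [532.1, -341.7, 230.9]
orientation: [179.9, -0.1, -11.4]
contact_force: [-0.3, -0.0, -0.5]
gripper_width: 0.685
gripper_force: 0.0
time: 3.48
eef_pos: [531.7, -341.4, 229.4]
orientation: [180.0, 0.0, -11.4]
contact_force: [0.3, -0.4, -0.2]
gripper_width: 0.214
gripper_force: 35.0
```

```bash
python3 -m jog '0 0 -0.05 0 0 0 1;0 0 -0.1 0 0 0 1;0 0 -0.2 0 0 0 1;0 0 -0.3 0 0 0 1;0 0 -0.4 0 0 0 1;0 0 -0.5 0 0 0 1;0 0 -0.6 0 0 0 1;0 0 -0.7 0 0 0 1;0 0 -0.8 0 0 0 1;0 0 -0.8 0 0 0 1'
python3 -c "
from h import *
go(500,-50,430,92)"
```

```text
time: 4.32
eef_pos: [532.4, -341.7, 434.9]
orientation: [179.7, -0.5, -11.4]
contact_force: [1.2, 0.0, -0.6]
gripper_width: 0.209
gripper_force: 35.0
t 4.32 shift [-0.3584 -1.1182  0.0113] turn [ 0.0035 -0.0007 -0.5746]
```

```bash
python3 -m jog '0 -0.05 0 0 0 -0.03 1;-0.02 -0.13 0 0 0 -0.065 1;-0.05 -0.21 0 0 0 -0.1 1;-0.08 -0.29 0 0 0 -0.14 1;-0.11 -0.37 0 0 0 -0.18 1;-0.14 -0.45 0 0 0 -0.22 1;-0.17 -0.53 0 0 0 -0.26 1;-0.2 -0.61 0 0 0 -0.29 1;-0.22 -0.68 0 0 0 -0.32 1;-0.23 -0.72 0 0 0 -0.34 1'
python3 -c "
from h import *
go(500,-50,430,92)"
```

```text
time: 5.15
eef_pos: [510.1, -151.4, 428.0]
orientation: [-179.8, -0.0, 50.1]
contact_force: [-0.7, 0.2, -2.0]
gripper_width: 0.21
gripper_force: 35.0
t 5.15 shift [ 0.2852 -0.2915 -0.0072] turn [-0.001  -0.0004 -0.233 ]
```

```bash
python3 -m jog '0.03 -0.03 0 0 0 -0.03 1;0.07 -0.07 0 0 0 -0.065 1;0.12 -0.12 0 0 0 -0.1 1;0.18 -0.18 0 0 0 -0.14 1;0.23 -0.23 0 0 0 -0.18 1;0.27 -0.27 0 0 0 -0.21 1;0.285 -0.29 0 0 0 -0.233 1;0.285 -0.29 0 0 0 -0.233 1;0.285 -0.29 0 0 0 -0.233 1;0.285 -0.29 0 0 0 -0.233 1'
python3 - <<'E'
from h import *
print(robot.get_obs()['eef_pos'],robot.get_obs()['orientation'])
d=snap('wrist','w2')
E
```

```text
time: 5.98
eef_pos: [501.7, -52.6, 428.7]
orientation: [-179.9, 0.0, 91.6]
contact_force: [-0.2, -0.5, -1.8]
gripper_width: 0.212
gripper_force: 35.0
[501.69268584 -52.64717919 428.69822488] [-1.79944995e+02  1.36233178e-02  9.16064303e+01]
```

View pics/w2.png

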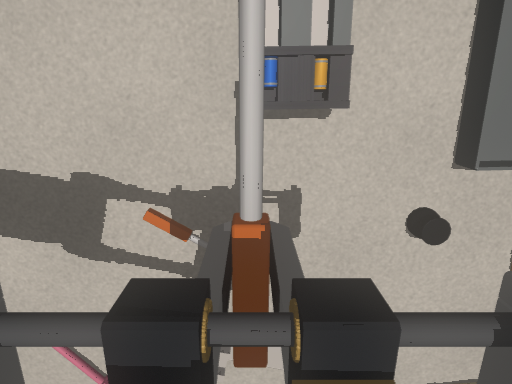

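The block is in view: blue window at (270,72), brass at (320,73), entry end plate along row ~104. I'll fit its axes from depth points.

```bash
python3 - <<'E'
from h import *
d=pickle.load(open('pics/w2.pkl','rb'));P=pts(d);hsv=cv2.cvtColor(d['frame'],cv2.COLOR_BGR2HSV)
H,S,V=[hsv[...,i].astype(int) for i in range(3)]
m=(P[...,2]>62)&(P[...,2]<75)&(P[...,1]<90);m[:,:265]=0;m[:,370:]=0;m[130:]=0
print(m.sum(),P[m][:,2].mean(),P[m].min(0),P[m].max(0))
v,u=np.nonzero(m);
# front edge (largest row per column), far edge, right edge
F=[];Bk=[];Rt=[]
for c in range(268,344):
    r=v[u==c]
    if len(r):F.append(ray(d,c,r.max()+.5,70)[:2]);Bk.append(ray(d,c,r.min()-.5,70)[:2])
for r in range(58,100):
    c=u[v==r]
    if len(c):Rt.append(ray(d,c.max()+.5,r,66)[:2])
for n,L in(('front',F),('back',Bk),('right',Rt)):
    l=cv2.fitLine(np.array(L,np.float32),cv2.DIST_HUBER,0,.01,.01).ravel();print(n,len(L),l,np.degrees(np.arctan2(l[1],l[0])))
for nm,mm in(('blue',(H>105)&(H<125)&(S>140)&(V>70)),('brass',(H>8)&(H<28)&(S>110)&(V>90))):
    w=np.zeros_like(mm);w[55:92,262:340]=1;mm&=w;vv,uu=np.nonzero(mm)
    a=[ray(d,c,r,62)[:2] for c,r in((np.median(uu),vv.min()-.5),(np.median(uu),vv.max()+.5))]
    print(nm,uu.min(),uu.max(),vv.min(),vv.max(),P[mm].mean(0).round(1),a)
    L=[];
    for r in range(vv.min()+3,vv.max()-2): c=uu[vv==r];L.append(ray(d,(c.min()+c.max())/2,r,60)[:2])
    l=cv2.fitLine(np.array(L,np.float32),2,0,.01,.01).ravel();print(' axis',l,np.degrees(np.arctan2(l[1],l[0])))
# rod shaft: points near
m=(P[...,2]>235)&(P[...,2]<270);m[:, :235]=0;m[:,270:]=0;m[215:]=0
q=P[m];l=cv2.fitLine(q.astype(np.float32),2,0,.01,.01).ravel();print('shaft',len(q),l,np.degrees(np.arctan2(l[1],l[0])),np.degrees(np.arcsin(l[2])))
E
```

```text
4301 67.17185929287106 [511.59185464  17.59497715  62.0066701 ] [600.73249715  80.70228642  72.39654504]
front 76 [9.9959552e-01 2.8439298e-02 5.5666589e+02 1.9309904e+01] 1.6296713
back 76 [9.9906445e-01 4.3246169e-02 5.4900830e+02 7.9122490e+01] 2.478596
right 42 [ 3.5698771e-02 -9.9936259e-01  5.9935596e+02  4.9872562e+01] -87.95417
blue 265 276 60 86 [518.3  54.4  63.2] [array([517.49803041,  66.06191951]), array([518.68076444,  40.06365155])]Traceback (most recent call last):
  File "<stdin>", line 22, in <module>
    return umr_minimum(a, axis, None, out, keepdims, initial, where)
ValueError: zero-size array to reduction operation minimum which has no identity
```

```bash
python3 - <<'E'
from h import *
d=pickle.load(open('pics/w2.pkl','rb'));P=pts(d);hsv=cv2.cvtColor(d['frame'],cv2.COLOR_BGR2HSV)
H,S,V=[hsv[...,i].astype(int) for i in range(3)]
mm=(H>8)&(H<30)&(S>110)&(V>70);mm[:55]=0;mm[95:]=0;mm[:,:300]=0;mm[:,340:]=0;vv,uu=np.nonzero(mm)
print(uu.min(),uu.max(),vv.min(),vv.max(),P[mm].mean(0).round(1),ray(d,uu.mean(),vv.min()-.5,62),ray(d,uu.mean(),vv.max()+.5,62))
m=(P[...,2]>200)&(P[...,2]<290);m[:, :235]=0;m[:,270:]=0;m[200:]=0
q=P[m];l=cv2.fitLine(q.astype(np.float32),2,0,.01,.01).ravel();print('shaft',len(q),l,np.degrees(np.arctan2(l[1],l[0])),np.degrees(np.arcsin(l[2])),q[:,2].mean(), robot.get_obs()['eef_pos'],robot.get_obs()['orientation'])
# target TCP poses: tip at block x=t, y=-26
o=np.array([544.4,49.1]);a=np.radians(92.05);bx=np.array([np.cos(a),np.sin(a)]);by=np.array([-bx[1],bx[0]])
for t in(-60,-31,45): print(t,o+bx*(t-149.7)-26*by)
E
```

```text
314 327 58 88 [569.6  54.4  62.9] [568.46869268  69.39409766  62.        ] [571.13603869  39.58101238  62.        ]
shaft 4956 [-2.4562327e-02  9.9969828e-01  1.5707783e-05  4.9910645e+02
  2.7390949e+01  2.5375760e+02] 91.407455 0.0008999896 253.75803771422324 [501.76071398 -52.81298573 428.83598056] [-1.79954557e+02  1.29463213e-02  9.16049392e+01]
-60 [ 577.88466771 -159.53572807]
-31 [ 576.84729083 -130.55428834]
45 [574.12864799 -54.60292903]
```

```bash
python3 -c "
from h import *
go(577.6,-165,320,92.05)"
```

```text
t 6.03 shift [-0.457   0.291   0.4352] turn [-0.0003  0.0001 -0.0025]
```

```bash
python3 -m jog '-0.06 0.04 0.02 0 0 -0.0025 1;-0.13 0.08 0.05 0 0 -0.0025 1;-0.21 0.13 0.1 0 0 -0.0025 1;-0.3 0.18 0.18 0 0 -0.0025 1;-0.38 0.23 0.27 0 0 -0.0025 1;-0.44 0.27 0.36 0 0 -0.0025 1;-0.457 0.291 0.42 0 0 -0.0025 1;-0.457 0.291 0.435 0 0 -0.0025 1;-0.457 0.291 0.435 0 0 -0.0025 1;-0.457 0.291 0.435 0 0 -0.0025 1'
python3 -c "
from h import *
go(577.6,-160,234,92.05)"
```

```text
time: 6.87
eef_pos: [577.7, -164.5, 321.0]
orientation: [-180.0, -0.0, 92.1]
contact_force: [0.8, 0.7, -0.5]
gripper_width: 0.212
gripper_force: 35.0
t 6.87 shift [0.0177 0.0005 0.348 ] turn [-0.0001 -0.0001  0.0004]
```

```bash
python3 -m jog '0 0 0.05 0 0 0 1;0 0 0.12 0 0 0 1;0 0 0.2 0 0 0 1;0 0 0.28 0 0 0 1;0 0 0.33 0 0 0 1;0 0 0.348 0 0 0 1;0 0 0.348 0 0 0 1;0 0 0.348 0 0 0 1;0 0 0.348 0 0 0 1;0 0 0.348 0 0 0 1'
python3 - <<'E'
from h import *
o=robot.get_obs();print(o['eef_pos'],o['orientation'])
d=snap('wrist','w3');s=snap('scene','s3')
cv2.imwrite('pics/c3.png',np.hstack([d['frame'][0:200,150:400],cv2.resize(s['frame'][140:240,200:350],(300,200))]))
E
```

```text
time: 7.7
eef_pos: [578.3, -164.5, 235.2]
orientation: [179.9, 0.1, 92.2]
contact_force: [0.2, 0.1, -1.0]
gripper_width: 0.212
gripper_force: 35.0
[ 578.31687466 -164.46096196  235.16561363] [1.79852860e+02 7.17653690e-02 9.21624144e+01]
```

View pics/c3.png

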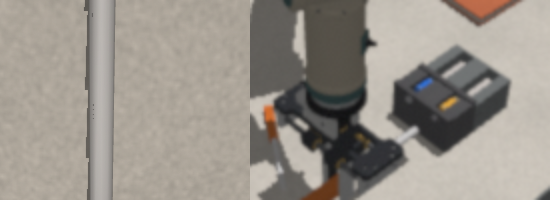

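The scene crop shows the tip just short of the block and in line with the brass bore. I'll insert gently and watch the force.

```bash
python3 -m jog '0.02 0 0 0 0 0 1;0.04 0 0 0 0 0 1;0.06 0 0 0 0 0 1;0.08 0 0 0 0 0 1;0.1 0 0 0 0 0 1;0.12 0 0 0 0 0 1;0.14 0 0 0 0 0 1;0.16 0 0 0 0 0 1;0.17 0 0 0 0 0 1;0.17 0 0 0 0 0 1'
python3 - <<'E'
from h import *
o=robot.get_obs();print(o['moment'])
s=snap('scene','s4');d=snap('top','t4')
cv2.imwrite('pics/c4.png',np.hstack([cv2.resize(d['frame'][150:220,170:260],(360,280)),cv2.resize(s['frame'][150:220,260:350],(360,280))]))
E
```

```text
time: 8.63
eef_pos: [576.2, -121.2, 233.7]
orientation: [-180.0, -0.0, 92.2]
contact_force: [0.5, -0.2, -0.1]
gripper_width: 0.21
gripper_force: 35.0
[-0.0555954  -0.06979064 -0.04534569]
```

View pics/c4.png

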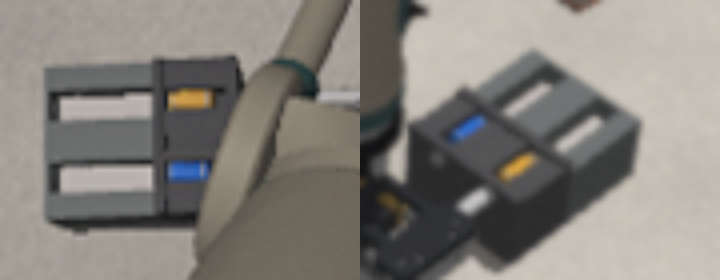

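The tip is inside the brass bore with no contact force. Now I push slowly.

```bash
python3 -m jog '0.015 0 0 0 0 0 1;0.03 0 0 0 0 0 1;0.045 0 0 0 0 0 1;0.06 0 0 0 0 0 1;0.075 0 0 0 0 0 1;0.09 0 0 0 0 0 1;0.105 0 0 0 0 0 1;0.12 0 0 0 0 0 1;0.135 0 0 0 0 0 1;0.15 0 0 0 0 0 1'
python3 -m jog '0.015 0 0 0 0 0 1;0.03 0 0 0 0 0 1;0.045 0 0 0 0 0 1;0.06 0 0 0 0 0 1;0.075 0 0 0 0 0 1;0.09 0 0 0 0 0 1;0.105 0 0 0 0 0 1;0.11 0 0 0 0 0 1;0.115 0 0 0 0 0 1;0.115 0 0 0 0 0 1'
python3 - <<'E'
from h import *
s=snap('scene','s5');d=snap('top','t5')
cv2.imwrite('pics/c5.png',np.hstack([cv2.resize(d['frame'][150:220,170:260],(360,280)),cv2.resize(s['frame'][150:220,260:350],(360,280))]))
E
```

```text
time: 9.57
eef_pos: [574.8, -84.0, 233.7]
orientation: [180.0, 0.0, 92.2]
contact_force: [-0.5, -0.5, -1.3]
gripper_width: 0.207
gripper_force: 35.0
time: 10.4
eef_pos: [573.7, -55.4, 233.7]
orientation: [-180.0, -0.0, 92.2]
contact_force: [-0.3, -0.4, -1.5]
gripper_width: 0.208
gripper_force: 35.0
```

View pics/c5.png

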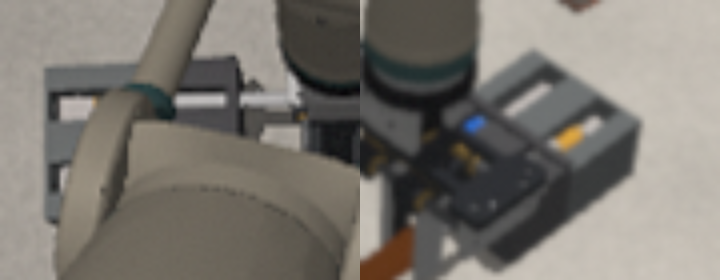

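Brass is out in the tray lane, visible at ~(570,137) in the right-hand crop. I'll check its position, then withdraw.

```bash
cat >>h.py <<'E'
def brass(d):
    P=pts(d);hsv=cv2.cvtColor(d['frame'],cv2.COLOR_BGR2HSV);H,S,V=[hsv[...,i].astype(int) for i in range(3)]
    m=(H>8)&(H<30)&(S>110)&(V>70)&(abs(P[...,0]-570)<25)&(P[...,1]>20)&(P[...,1]<165)&(P[...,2]<80)
    q=P[m];print('brass',m.sum(),q.mean(0).round(1),q.min(0).round(1),q.max(0).round(1))
E
python3 - <<'E'
from h import *
brass(pickle.load(open('pics/s5.pkl','rb')))
go(577.9,-175,234,92.1)
E
```

```text
brass 24 [568.5 108.8  56.6] [556.5  98.5  49. ] [577.7 120.6  60.5]
t 10.5 shift [-0.4775 -0.0014 -0.0014] turn [0.     0.     0.0003]
```

```bash
python3 -m jog '-0.03 0 0 0 0 0 1;-0.08 0 0 0 0 0 1;-0.14 0 0 0 0 0 1;-0.2 0 0 0 0 0 1;-0.26 0 0 0 0 0 1;-0.32 0 0 0 0 0 1;-0.38 0 0 0 0 0 1;-0.44 0 0 0 0 0 1;-0.477 0 0 0 0 0 1;-0.477 0 0 0 0 0 1'
python3 - <<'E'
from h import *
brass(snap('scene','s6'))
go(577.9,-175,400,92.1)
E
```

```text
time: 11.33
eef_pos: [578.5, -177.4, 233.6]
orientation: [180.0, 0.1, 92.0]
contact_force: [-0.0, 0.3, -1.1]
gripper_width: 0.21
gripper_force: 35.0
brass 29 [568.1 106.7  56.6] [556.   80.   48.1] [578.5 120.6  73.8]
t 11.38 shift [ 0.0045 -0.0012 -0.6658] turn [ 0.     -0.0001 -0.0003]
```

Brass stays in the tray. I'll lift, then turn back to the rest.

```bash
python3 -m jog '0 0 -0.05 0 0 0 1;0 0 -0.13 0 0 0 1;0 0 -0.22 0 0 0 1;0 0 -0.31 0 0 0 1;0 0 -0.4 0 0 0 1;0 0 -0.49 0 0 0 1;0 0 -0.57 0 0 0 1;0 0 -0.6 0 0 0 1;0 0 -0.6 0 0 0 1;0 0 -0.6 0 0 0 1'
python3 - <<'E'
from h import *
go(531.3,-341.8,380,-11.45)
E
```

```text
time: 12.22
eef_pos: [578.0, -174.2, 383.1]
orientation: [-180.0, -0.0, 92.2]
contact_force: [0.4, 0.9, -1.7]
gripper_width: 0.211
gripper_force: 35.0
t 12.22 shift [-0.6627 -0.2122  0.0123] turn [-3.000e-04  1.000e-04  5.758e-01]
```

```bash
python3 -m jog '-0.03 -0.01 0 0 0 0.03 1;-0.07 -0.02 0 0 0 0.065 1;-0.12 -0.04 0 0 0 0.1 1;-0.17 -0.06 0 0 0 0.14 1;-0.22 -0.08 0 0 0 0.18 1;-0.27 -0.1 0 0 0 0.22 1;-0.33 -0.12 0 0 0 0.26 1;-0.38 -0.14 0 0 0 0.29 1;-0.42 -0.15 0 0 0 0.32 1;-0.45 -0.16 0 0 0 0.34 1'
python3 - <<'E'
from h import *
go(531.3,-341.8,380,-11.45)
E
```

```text
time: 13.05
eef_pos: [541.9, -289.4, 381.1]
orientation: [-179.8, 0.1, 30.7]
contact_force: [-1.0, -0.3, -1.1]
gripper_width: 0.211
gripper_force: 35.0
t 13.05 shift [-0.1433  0.1586  0.0042] turn [-0.0009  0.001   0.2341]
```

```bash
python3 -m jog '-0.01 0.01 0 0 0 0.03 1;-0.03 0.04 0 0 0 0.065 1;-0.06 0.07 0 0 0 0.1 1;-0.09 0.1 0 0 0 0.14 1;-0.12 0.13 0 0 0 0.18 1;-0.143 0.159 0 0 0 0.21 1;-0.143 0.159 0 0 0 0.234 1;-0.143 0.159 0 0 0 0.234 1;-0.143 0.159 0 0 0 0.234 1;-0.143 0.159 0 0 0 0.234 1'
python3 - <<'E'
from h import *
go(531.6,-341.6,250,-11.45)
E
```

```text
time: 13.88
eef_pos: [532.2, -340.8, 382.4]
orientation: [-179.9, 0.1, -11.1]
contact_force: [-0.3, 0.6, -1.5]
gripper_width: 0.208
gripper_force: 35.0
t 13.88 shift [-0.0007  0.0042  0.5297] turn [-0.0004  0.0006  0.0022]
```

```bash
python3 -m jog '0 0.003 0.05 0 0 0.001 1;0 0.003 0.13 0 0 0.001 1;0 0.003 0.21 0 0 0.001 1;0 0.003 0.29 0 0 0.001 1;0 0.003 0.37 0 0 0.001 1;0 0.003 0.44 0 0 0.001 1;0 0.003 0.49 0 0 0.001 1;0 0.003 0.51 0 0 0.001 1;0 0.003 0.51 0 0 0.001 1;0 0.003 0.51 0 0 0.001 1'
python3 - <<'E'
from h import *
d=snap('wrist','w7');P=pts(d)
for _ in range(3):
    go(531.7,-341.5,230.5,-11.45);snap('top','t7')
# saddle vs shaft in lateral direction along rest
a=np.radians(-11.45);ex=np.array([np.cos(a),np.sin(a)]);ey=np.array([-ex[1],ex[0]])
q=P[...,:2]-np.array([506.4,-337.3]);X=q@ex;Y=q@ey;Z=P[...,2]
m=(X>70)&(X<170)&(Z>64)&(abs(Y)<15);print('shaft',m.sum(),np.polyfit(X[m],Y[m],1))
m=(X>108)&(X<122)&(Z>49)&(Z<58)&(abs(Y)<30);print('cheeks',m.sum(),Y[m].min(),Y[m].max(),X[m].min(),X[m].max())
m=(Z<14)&(Z>5)&(abs(Y)<36)&(X>60)&(X<140);print('base',m.sum(),np.percentile(Y[m],[1,99]),X[m].max())
E
```

```text
time: 14.72
eef_pos: [532.4, -341.9, 256.4]
orientation: [180.0, -0.0, -11.3]
contact_force: [1.0, -0.5, -1.3]
gripper_width: 0.212
gripper_force: 35.0
t 14.77 shift [-0.0038 -0.0017  0.106 ] turn [ 0.0002 -0.0004  0.0008]
t 14.82 shift [-0.0042 -0.002   0.1072] turn [ 0.0003 -0.0006  0.0007]
t 14.87 shift [-0.004  -0.0022  0.1076] turn [ 0.0004 -0.0007  0.0007]
shaft 5118 [-0.00334617  1.22093596]
cheeks 1237 -25.11871266263199 24.91187993821813 108.00075223383783 118.8396856103537
base 5017 [-29.51017145  29.2428524 ] 132.91117772898883
```

View pics/w7.png

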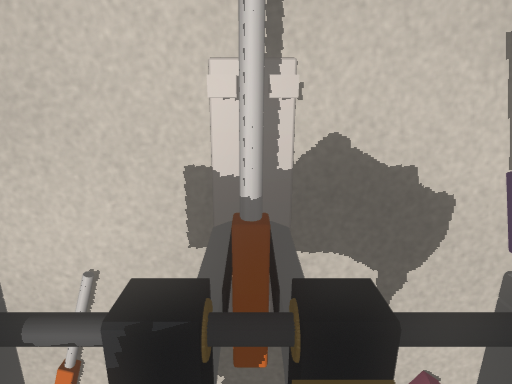

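The rod is aligned with the rest: sideways offset about 1 mm and centred over the saddle notch. I'll lower it and release.

```bash
python3 -m jog '-0.003 0 0.02 0 0 0.001 1;-0.003 0 0.04 0 0 0.001 1;-0.003 0 0.06 0 0 0.001 1;-0.003 0 0.08 0 0 0.001 1;-0.003 0 0.095 0 0 0.001 1;-0.003 0 0.104 0 0 0.001 1;-0.003 0 0.104 0 0 0.001 1;-0.003 0 0.104 0 0 0.001 1;-0.003 0 0.104 0 0 0.001 1;-0.003 0 0.104 0 0 0.001 1'
python3 -m jog '0 0 0 0 0 0 0;0 0 0 0 0 0 0;0 0 0 0 0 0 -0.5;0 0 0 0 0 0 -0.5;0 0 0 0 0 0 -0.5;0 0 0 0 0 0 -1;0 0 0 0 0 0 -1;0 0 0 0 0 0 -1;0 0 0 0 0 0 -1;0 0 0 0 0 0 -1'
```

```text
time: 15.75
eef_pos: [531.5, -341.9, 230.3]
orientation: [180.0, -0.0, -11.5]
contact_force: [0.3, -0.0, -0.6]
gripper_width: 0.212
gripper_force: 35.0
time: 16.58
eef_pos: [531.4, -341.9, 230.2]
orientation: [180.0, -0.0, -11.5]
contact_force: [-0.1, 0.5, -0.2]
gripper_width: 0.883
gripper_force: 0.0
```

```bash
python3 -m jog '0 0 -0.04 0 0 0 -1;0 0 -0.1 0 0 0 -1;0 0 -0.2 0 0 0 -1;0 0 -0.3 0 0 0 -1;0 0 -0.4 0 0 0 -1;0 0 -0.5 0 0 0 -1;0 0 -0.6 0 0 0 -1;0 0 -0.6 0 0 0 -1;0 0 -0.6 0 0 0 -1;0 0 -0.6 0 0 0 -1'
python3 - <<'E'
from h import *
brass(snap('scene','s8'));snap('top','t8')
d=snap('wrist','w8');P=pts(d);hsv=cv2.cvtColor(d['frame'],cv2.COLOR_BGR2HSV);H,S,V=[hsv[...,i].astype(int) for i in range(3)]
m=(H<14)&(S>130)&(V>40)&(P[...,2]>50)&(P[...,2]<75)
a=np.radians(-11.45);ex=np.array([np.cos(a),np.sin(a)]);ey=np.array([-ex[1],ex[0]])
q=P[...,:2]-np.array([506.4,-337.3]);X=q@ex;Y=q@ey;Z=P[...,2]
print('handle',m.sum(),np.percentile(X[m],[1,99]),np.percentile(Y[m],[1,99]),np.median(Z[m]))
for lo in(60,100,140):
    m=(X>lo)&(X<lo+20)&(abs(Y)<12)&(Z>40);print(lo,m.sum(),Y[m].mean(),np.percentile(Z[m],95))
t=pickle.load(open('pics/t8.pkl','rb'));brass(t);s=pickle.load(open('pics/s8.pkl','rb'))
cv2.imwrite('pics/c8.png',np.hstack([d['frame'],cv2.resize(t['frame'][150:220,170:260],(280,218)).copy() if 0 else cv2.resize(t['frame'][140:230,170:240],(288,384))]))
E
```

```text
time: 17.42
eef_pos: [531.1, -341.5, 379.7]
orientation: [-180.0, 0.1, -11.5]
contact_force: [0.3, 0.7, -1.7]
gripper_width: 1.002
gripper_force: 0.0
brass 28 [568.1 107.2  56.3] [554.1  80.3  45.2] [580.  121.4  73.4]
handle 1430 [-44.24056323  41.78308046] [-8.32069619  9.97270828] 59.66910343366595
60 265 0.18073401120728427 56.31405855841064
100 1257 0.5601089918649591 358.18018671075345
140 347 -0.535402468129575 56.49006870270338
brass 45 [569.1 107.8  50.7] [562.   95.   35.1] [579.6 119.8  55.2]
```

View pics/c8.png

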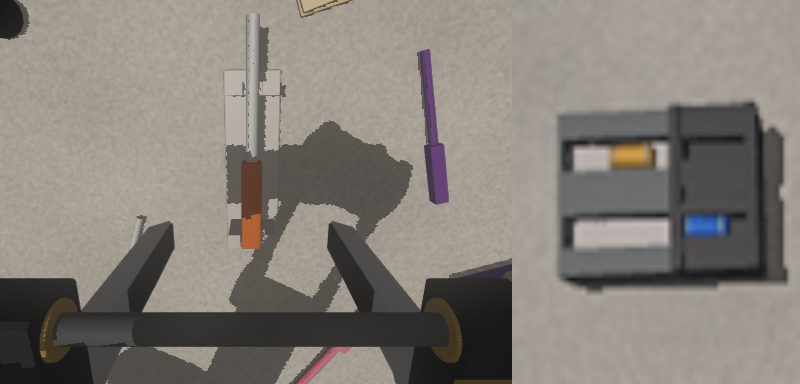

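The rod lies level in both saddles and the gripper is clear of it. Brass is in the tray lane at block x ≈ 58 mm with its top at about 54 mm, so it is down on the floor. Blue is still in its bore.

```bash
python3 -c "
from bench import robot
print(robot.hand_in())"
```

```text
the job is handed in; nothing more can be done
None
```

The job is handed in at about 17.6 s of the 53 s, with no verdict returned: at my last look the brass source lay in the catch tray, the blue source was still in its bore, and the rod was level in its rest; I did not re-measure the meter, notebook or loupe afterwards, but the arm was never near them.

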